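Complete the sleeve set and tip the tote to gather it in one corner

TASK

Of the three steel spacer sleeves standing loose on the counter, pick the one that is the same size as the two in the green tote and put it in with them, leaving the other two where they stand. Then take the tote by its rim and tip it up on one of its corners, that corner staying on the counter, until all three sleeves have slid together into that low corner ready to be scooped out by hand; finish while still holding the tote tilted and still like that. Do not knock about anything else on the counter.

Things in the scene. Friction and masses are not known exactly. Their poses are not given: they have to be found in the camera images.
- tote: Small green plastic parts tote, loose on the counter, open at the top, 0.29 to 0.47 kg empty; paper label card on the short side facing the robot. Origin: centre of its underside; x along its long side, away from the robot (within 20 degrees), y along its short side, z up. 240 x 170 mm over the rim, 65 mm high; underside 224 x 154 mm; inside 216 x 146 mm; walls and floor 4 mm thick.
- rim_far (a point): Middle of the far short side's rim, mid-depth (tote x = 114 mm, y = 0, z = 56 mm). The solid turned-down rim is 12 mm wide and 18 mm deep (top 65 mm, lower edge 47 mm above the tote's underside), runs all round, and can be pinched across its width from above anywhere along it. At least 65 mm of free counter lies beyond it, then a carton 85 mm high.
- rim_left (a point): Middle of the left long side's rim, mid-depth (tote x = 0, y = 79 mm, z = 56 mm); the same rim.
- corner_fl (a point): Inside corner of the tote at its floor: robot's end, left (tote x = -108 mm, y = +73 mm, z = 4 mm), 4 mm in from the walls' outer faces. Sleeves on the smooth floor start to slide at a tilt of 10 to 16 degrees, but rub along the walls and need 30 to 35 degrees to run right down into a corner; above about 40 degrees they may topple.
- corner_fr (a point): Inside floor corner, robot's end, right (tote x = -108 mm, y = -73 mm, z = 4 mm).
- corner_bl (a point): Inside floor corner, far end, left (tote x = +108 mm, y = +73 mm, z = 4 mm).
- corner_br (a point): Inside floor corner, far end, right (tote x = +108 mm, y = -73 mm, z = 4 mm).
- kit1_mid (a point): Sleeve 1 of the two that are in the tote: a zinc-plated steel spacer sleeve (plain tube), 28 mm outside diameter, 17 mm bore, 30 mm tall, about 92 g, standing on end somewhere on the middle part of the tote's floor, at least 25 mm from the walls. The point is its centre, half-way up on the tube's axis; z runs along the tube.
- kit2_mid (a point): Sleeve 2 of the two that are in the tote: a zinc-plated steel spacer sleeve (plain tube), 28 mm outside diameter, 17 mm bore, 30 mm tall, about 92 g, standing on end somewhere on the middle part of the tote's floor, at least 25 mm from the walls. The point is its centre, half-way up on the tube's axis; z runs along the tube.
- match_mid (a point): The third sleeve of the set, on the counter beside the tote, of the same size as those in the tote: a zinc-plated steel spacer sleeve (plain tube), 28 mm outside diameter, 17 mm bore, 30 mm tall, about 92 g, standing on end at any one of three places left or right of the tote. The point is its centre, half-way up on the tube's axis; z runs along the tube.
- small_mid (a point): Look-alike on the counter, too small, to be left alone: a zinc-plated steel spacer sleeve (plain tube), 20 mm outside diameter, 11 mm bore, 22 mm tall, about 38 g, standing on end at another of the three places. The point is its centre, half-way up on the tube's axis; z runs along the tube.
- large_mid (a point): Look-alike on the counter, too large, to be left alone: a zinc-plated steel spacer sleeve (plain tube), 38 mm outside diameter, 24 mm bore, 42 mm tall, about 220 g, standing on end at the third of the three places. The point is its centre, half-way up on the tube's axis; z runs along the tube.
- tape: Bystander: roll of packing tape lying flat, 100 mm across, 48 mm high; origin at the centre of its underside.
- phone: Bystander: smartphone lying on its back, 72 x 150 x 8 mm; origin at the centre of its underside, y along its length.
- marker: Bystander: marker pen lying on the counter, 140 mm long, 18 mm thick, x along it; origin underneath near the middle.
- scanner: Bystander: hand-held barcode scanner lying on its side, about 190 x 130 x 56 mm high; origin underneath near the middle of its head.
Things that resemble listed ones, but are neither listed nor needed, are in the scene too. Leave any orange or pink look-alike of the part that bears match_mid alone.

How it is judged:
By the outcome, as a careful person would: the job done as asked, in the order asked, and still so for the second after the job is handed in, while the arm keeps its last pose, push and grip.
It also fails if it takes over 51 s, if anything falls off the work surface, if the arm or the gripper's body presses on something with over 40 N, if the wrist force passes 120 N, or if a joint passes its speed limit or range.

ROBOT

A 6-joint arm with a two-finger parallel gripper is mounted at the origin on the work surface. World frame = base frame: x ahead of the robot, y to its left, z up, the work surface at z = 0. Lengths are in mm, angles in rad, forces in N, time in s.
With the tool pointing down it reaches from about 400 to 925 mm from the base axis. Payload 12.5 kg.
Tool frame: the origin (TCP) lies midway between the tips of the shut fingers; the grasp point (between the pads) lies 19 mm behind it; z points along the fingers, y is the line along which they close (so a half turn about z gives the same grasp; the last joint's range is limited). The gripper opens to 95 mm and grips with 3 to 60 N. Pads are 20 mm wide; open, the fingers measure 119 mm over their backs; the gripper's body (75 mm by 180 mm) begins 59 mm behind the grasp point.
Start: joints at [-0.106, 0.491, 1.559, -0, 1.092, -0.106], TCP at [625.017, 0.021, 214.661] pointing down, gripper open.
Joint ranges: [-3.1, 3.1], [-0.84, 2.19], [0.05, 2.79], [-1.13, 4.28], [0.06, 2.93], [-2.69, 2.69]. Speed limits (rad/s): [2.22, 2.22, 2.79, 3.14, 3.14, 3.14].

INTERFACE

Orientations are given as a unit quaternion [x, y, z, w].
In Python, from cell import ctrl gives the robot as it stands.
- The arm moves only by the shell command python3 -m handwheel 'ROWS' [FORCE]. ROWS is JSON, a list that holds one entry, the list of rows, each a list of 5 numbers: the opening, from -1 (shut) to 1 (fully open), then the shift along the world's x, y, z in mm, then the turn about the world's z in degrees. In form: [[[fingers, tx, ty, tz, twist], ...]]. A call has 1 to 20 rows; each row is the pose to reach, as a shift and turn from the pose commanded when the call began; what a row does not reach only later rows make up. A row lasts 1/8 s, in which the tool goes at most 62.5 mm and 10.7 degrees, less where a joint would pass 70% of its speed; a pose out of reach is approached as far as the arm can. A call with a gripper value outside its range is refused whole. The fingers move at their own pace and stop on an object; FORCE is the grip in N (left out, the last holds). Time passes only in rows, so rows that repeat a pose let the fingers close. It gives the time, the measured TCP pose, the force, the opening and the grip force at its end, in the units of the state.
- ctrl.read_state(): the state, without advancing time (a new reading comes with each control period).
- ctrl.get_image(name): name is "scene" or "side" or "wrist"; returns the picture (384x512x3 uint8, red, green, blue); there is no depth.
- ctrl.calibration(name): a dict with "K" (3x3 intrinsics, pixels), "dist" ([k1, k2, p1, p2, k3] as OpenCV has them; the pictures are not rectified), "R" (3x3) and "t" (3): a world point X has camera coordinates R X + t; the wrist camera has in their place "tool_from_camera" (4x4, takes a point from camera to tool coordinates, whose origin is the TCP and whose axes are the flange's). Camera axes: x right, y down, z forward; pixel columns grow to the right and rows downward; lengths in mm; the calibration is good to about 2 mm. A picture is of the moment at which its call begins: read the wrist's pose just before it. calibration takes no time and is no camera call.
- ctrl.hand_in(): hands the job in; it is judged then, once.
Trained networks look in the newest picture that a camera, given by its name, has taken for a name from the list of things; names that differ only in an ending like _2 or _b are one class to them, and where a whole thing is asked for, a point or a joint stands for the part that bears it (a point fixed in the world has none). Each returns a list of dicts, best first, with "confidence" (0 to 1); they miss things now and then, are a little off and sometimes report something else, mostly with a low value. They report only what shows in the picture. A call takes as long as a camera call. They do not tell look-alikes from the thing itself.
- ctrl.masks_of(thing, camera): "pixels" (384x512 bool, what is visible of it) and "box" ([left, top, right, bottom] in pixels, round what is visible of it).
The state is a dict: "clock": time; "joints": joint angles; "qd": joint speeds; "effort": joint torques, N m; "tcp_pos": TCP position; "orientation": TCP orientation; "contact_force": force on the tool from outside, world axes, zero at the start; "moment": the same for the moment, N m; "gripper_width": finger opening in mm; "finger_force": force on a finger pad.
Only numpy, scipy, OpenCV 4.12 (cv2) and the standard library are available. Lean on these libraries where they do the work, as an engineer would, in place of code of your own. Each camera call takes 0.05 s, during which the arm holds its last target. There are 200 camera calls.

## Working session

There is one attempt and no reset: what is moved stays moved. The work goes in short steps, Python scripts to look and compute and a shell command to move; the robot and the scene stay as the last step left them, time stands still between calls to the robot, and variables do not carry over. Pictures are saved under pics/ and viewed, at most 10 in all, crops included, and the job is handed in when it is done.

```bash
ls; mkdir -p pics; cat > h.py <<'E'
import numpy as np, cv2
from scipy.spatial.transform import Rotation as Ro
from cell import ctrl
def cam(name, st=None):
    c=ctrl.calibration(name); K=np.array(c["K"],float); d=np.array(c["dist"],float)
    if name=="wrist":
        st=st or ctrl.read_state(); T=np.array(c["tool_from_camera"],float)
        Rt=Ro.from_quat(st["orientation"]).as_matrix(); 
        Rwc=Rt@T[:3,:3]; o=Rt@T[:3,3]+np.array(st["tcp_pos"])
        return K,d,Rwc.T,-Rwc.T@o
    return K,d,np.array(c["R"],float),np.array(c["t"],float)
def back(C,uv,z):
    K,d,R,t=C
    n=cv2.undistortPoints(np.array(uv,float).reshape(-1,1,2),K,d)[:,0]
    rays=np.c_[n,np.ones(len(n))]@R; o=-R.T@t
    return o+rays*((z-o[2])/rays[:,2])[:,None]
def proj(C,X):
    K,d,R,t=C
    return cv2.projectPoints(np.array(X,float).reshape(-1,1,3),cv2.Rodrigues(R)[0],t,K,d)[0][:,0]
def snap(name,fn=None):
    st=ctrl.read_state(); im=np.array(ctrl.get_image(name)); C=cam(name,st)
    if fn: cv2.imwrite("pics/"+fn,im[:,:,::-1])
    return im,C
E
python3 - <<'E'
from h import *
a,_=snap("scene");b,_=snap("side");
s,_=snap("wrist")
cv2.imwrite("pics/a.png",cv2.resize(a,(800,600))[:,:,::-1]);cv2.imwrite("pics/b.png",cv2.resize(b,(800,600))[:,:,::-1]);cv2.imwrite("pics/c.png",s[:,:,::-1])
for n in ["scene","side","wrist"]:
  C=cam(n); print(n,(-C[2].T@C[3]).round())
  for th in ["tote","match_mid","small_mid","large_mid","kit1_mid","tape","phone","marker","scanner"]:
    print(th,[(round(m["confidence"],2),[int(v) for v in m["box"]]) for m in ctrl.masks_of(th,n)])
print(ctrl.read_state())
E
```

```text
pics
scene [1192. -345. 1167.]
tote [(0.79, [242, 156, 299, 222]), (0.39, [148, 252, 180, 287])]
match_mid [(0.47, [316, 135, 321, 139])]
small_mid []
large_mid [(0.66, [334, 164, 343, 180]), (0.48, [323, 189, 342, 219]), (0.43, [238, 153, 300, 219])]
kit1_mid []
tape [(0.69, [146, 252, 181, 287])]
phone [(0.71, [343, 131, 381, 162])]
marker [(0.66, [323, 191, 342, 218])]
scanner [(0.87, [99, 211, 133, 267])]
side [ 124.  709. 1064.]
tote [(0.95, [193, 171, 288, 259])]
match_mid [(0.56, [228, 298, 244, 315]), (0.5, [215, 313, 223, 330])]
small_mid [(0.4, [290, 145, 299, 155]), (0.26, [261, 104, 289, 133]), (0.22, [192, 171, 287, 254])]
large_mid [(0.8, [160, 272, 176, 291])]
kit1_mid [(0.5, [243, 218, 254, 232]), (0.37, [190, 171, 285, 254])]
tape [(0.97, [262, 102, 291, 132])]
phone [(0.88, [124, 320, 175, 384]), (0.66, [192, 172, 288, 256])]
marker [(0.8, [141, 228, 176, 255])]
scanner []
wrist [624.  65. 383.]
tote []
match_mid [(0.48, [68, 6, 316, 224])]
small_mid []
large_mid []
kit1_mid [(0.74, [144, 97, 176, 120])]
tape []
phone []
marker [(0.61, [143, 97, 176, 121])]
scanner []
{'clock': 1.5, 'joints': array([-1.05594396e-01,  4.90909483e-01,  1.55891398e+00,  3.43656732e-05,
        1.09170367e+00, -1.05586381e-01]), 'qd': array([-0.00056512, -0.00055196,  0.00050173,  0.00135592, -0.00065936,
       -0.00050732]), 'effort': array([ 1.78919663e-06, -6.12464976e+01, -2.58433020e+01,  6.93143927e-02,
        4.46064770e-02, -7.56549127e-06]), 'tcp_pos': array([6.25010534e+02, 3.34464819e-02, 2.14650226e+02]), 'orientation': array([7.07115215e-01, 7.07098346e-01, 3.24528290e-05, 1.58910645e-05]), 'contact_force': array([-0.92379079,  0.50310835, -0.07374305]), 'moment': array([ 0.05454802, -0.01748122,  0.0139551 ]), 'finger_force': 0.0, 'gripper_width': 95.05465971705112}
```

View pics/a.png

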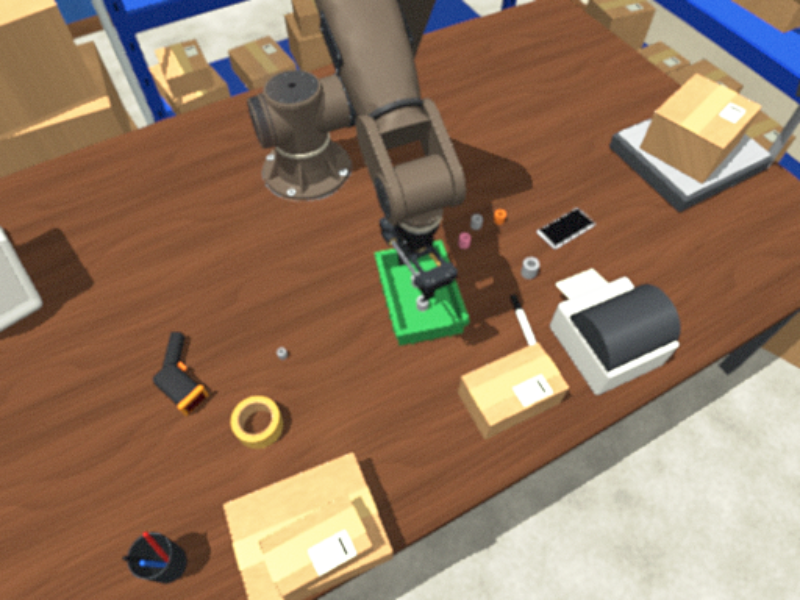

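View pics/c.png

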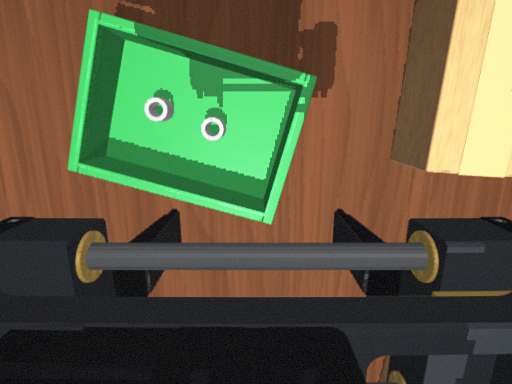

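View side.

The scene view shows the green tote in the middle. There are grey sleeves at about (477,221), (530,267) and (282,352) in the 800-wide picture, with pink and orange decoys beside the first. The wrist view shows the tote's rim corners at (92,12), (315,78), (270,222) and (70,168), with two sleeves inside.

View pics/b.png

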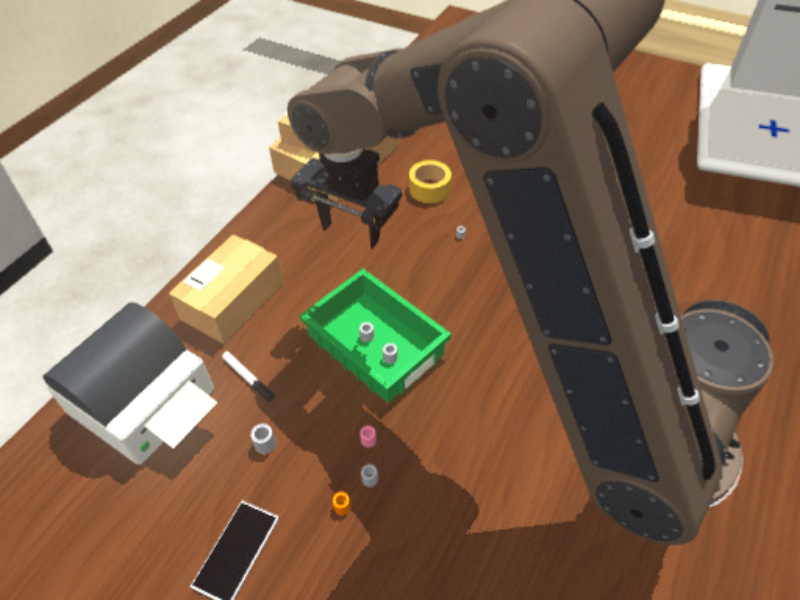

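```bash
python3 - <<'E'
from h import *
C=cam("wrist")
r=back(C,[(92,12),(315,78),(270,222),(70,168)],65); print(r.round(),[np.linalg.norm(r[i]-r[i-1]).round() for i in range(4)])
print("kits",back(C,[(158,109),(213,128)],34).round())
C=cam("scene"); print("scene",back(C,np.array([(477,221),(530,267),(282,352)])*.64,15).round())
C=cam("side"); print("side",back(C,[(236,306),(219,321),(168,281),(294,150)],15).round())
E
```

```text
[[461. 168.  65.]
 [685. 105.  65.]
 [640. -52.  65.]
 [417.  11.  65.]] [np.float64(163.0), np.float64(232.0), np.float64(164.0), np.float64(232.0)]
kits [[510.  75.  34.]
 [573.  53.  34.]]
scene [[ 419.  313.   15.]
 [ 609.  347.   15.]
 [ 532. -289.   15.]]
side [[ 414.  314.   15.]
 [ 432.  370.   15.]
 [ 615.  339.   15.]
 [ 527. -280.   15.]]
```

The side view agrees: the medium grey sleeve is at (370,475), between the pink and orange decoys. The large one is at (262,437) and the small one at (460,232). I'll hover near the match and refine its position with the wrist camera.

```bash
python3 -m handwheel '[[[0.1,-60,70,0,0],[0.1,-120,140,0,0],[0.1,-170,200,0,0],[0.1,-208,240,0,0],[0.1,-208,240,0,0],[0.1,-208,240,0,0],[0.1,-208,240,0,0],[0.1,-208,240,0,0]]]' 20
python3 - <<'E'
from h import *
s,C=snap("wrist","d.png")
m=ctrl.masks_of("match_mid","wrist")
for k in m:
  ys,xs=np.nonzero(k["pixels"]); print(k["confidence"],k["box"],s[ys,xs].mean(0).round(),back(C,[((k["box"][0]+k["box"][2])/2,(k["box"][1]+k["box"][3])/2)],15).round())
s,C=snap("side"); print("pink",back(C,[(235.5,279)],15).round())
E
```

```text
clock: 2.5
tcp_pos: [417.9, 239.3, 214.6]
orientation: [0.708, 0.707, 0.0, 0.0]
contact_force: [-0.8, -0.4, 0.1]
gripper_width: 52.1
finger_force: 0.0
0.84 [276.1, 152.1, 296.5, 176.1] [234. 196. 209.] [[455. 247.  15.]]
0.52 [244.1, 104.9, 266.2, 125.9] [243. 241. 240.] [[416. 307.  15.]]
pink [[455. 247.  15.]]
```

View pics/d.png

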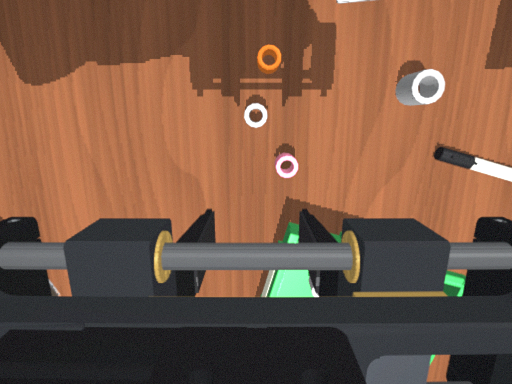

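The picture shows the grey ring at (255,115), i.e. (416,307), with pink at (287,165) and orange at (269,57) clear of it. I'll pick it up now.

```bash
python3 -m handwheel '[[[0.1,-1,34,0,0],[0.1,-1,67,-40,0],[0.1,-1,67,-100,0],[0.1,-1,67,-155,0],[0.1,-1,67,-195,0],[0.1,-1,67,-209,0],[0.1,-1,67,-209,0],[-0.8,-1,67,-209,0],[-0.8,-1,67,-209,0],[-0.8,-1,67,-209,0],[-0.8,-1,67,-209,0],[-0.8,-1,67,-209,0]]]' 20
```

```text
clock: 4.15
tcp_pos: [416.4, 307.2, 6.5]
orientation: [0.707, 0.707, 0.001, 0.0]
contact_force: [-0.4, 0.4, 8.3]
gripper_width: 27.1
finger_force: 20.0
```

```bash
python3 -m handwheel '[[[-0.8,0,0,50,0],[-0.8,0,0,110,0],[-0.8,30,-58,135,-6],[-0.8,58,-112,135,-12],[-0.8,85,-165,135,-16],[-0.8,99,-192,135,-16],[-0.8,99,-192,135,-16],[-0.8,99,-192,100,-16],[-0.8,99,-192,50,-16],[-0.8,99,-192,20,-16],[-0.8,99,-192,6,-16],[-0.8,99,-192,6,-16]]]'
python3 - <<'E'
from h import *
s,C=snap("side"); cv2.imwrite("pics/e.png",cv2.resize(s[140:300,150:350],(800,640)[:2])[:600,:,::-1])
E
```

```text
clock: 5.65
tcp_pos: [514.8, 115.5, 11.6]
orientation: [0.798, 0.602, -0.0, -0.0]
contact_force: [-0.1, 0.6, -0.3]
gripper_width: 27.7
finger_force: 20.0
```

View pics/e.png

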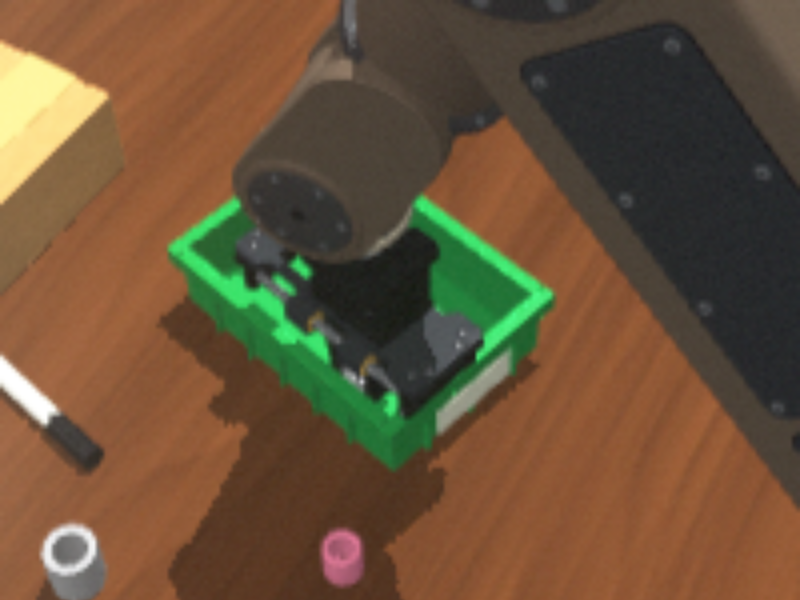

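The sleeve is held above the tote floor, clear of the walls. I'll release it, lift, turn and look.

```bash
python3 -m handwheel '[[[-0.8,0,0,-1,0],[-0.12,0,0,-1,0],[-0.12,0,0,-1,0],[-0.12,0,0,25,0],[-0.12,0,0,70,0],[-0.12,0,0,130,0],[-0.12,20,-30,190,10],[-0.4,50,-70,240,20],[-0.4,75,-110,240,30],[-0.4,96,-156,240,40],[-0.4,96,-156,240,50],[-0.4,96,-156,240,60],[-0.4,96,-156,240,70],[-0.4,96,-156,240,80],[-0.4,96,-156,240,90],[-0.4,96,-156,240,90],[-0.4,96,-156,240,90]]]'
python3 - <<'E'
from h import *
s,C=snap("wrist","f.png"); print(ctrl.read_state()["joints"].round(2))
E
```

```text
clock: 7.82
tcp_pos: [610.9, -41.0, 251.8]
orientation: [0.141, 0.99, 0.0, 0.0]
contact_force: [-0.2, -0.5, -0.1]
gripper_width: 28.1
finger_force: 0.0
[-0.17  0.44  1.54  0.    1.16 -1.46]
```

View pics/f.png

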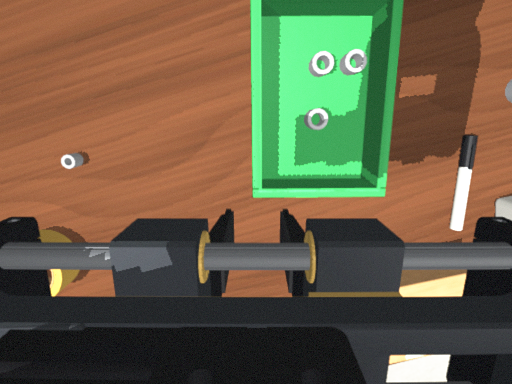

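All three sleeves stand in the tote, with rings at (322,64), (355,61) and (317,118). The far rim runs along row 190, from columns 253 to 385, and the right rim is around columns 252 to 262.

```bash
python3 - <<'E'
from h import *
C=cam("wrist")
r=back(C,[(253.5,195),(251,1),(386,194),(402,1)],65); print(r.round(1)); 
d=r[0]-r[1];print("yaw R",np.degrees(np.arctan2(d[1],d[0])));d=r[2]-r[3];print("yaw L",np.degrees(np.arctan2(d[1],d[0])));d=r[2]-r[0];print("far",np.degrees(np.arctan2(d[1],d[0]))-90,np.linalg.norm(d))
print("inner",back(C,[(262,187),(261,40)],65).round(1))
ct=cam("side");print("tape",back(ct,[(277,117)],24).round())
# tote mask in scene for contour fit
yaw=np.radians(-15.8);ex=np.array([np.cos(yaw),np.sin(yaw),0]);ey=np.array([-ex[1],ex[0],0])
c=(r[0]+r[2])/2-120*ex; c[2]=0;print("centre",c.round(1)); 
for p in [(85,-79),(-112,77)]: print(p,(c+p[0]*ex+p[1]*ey).round(1))
E
```

```text
[[637.6 -53.2  65. ]
 [426.2   5.6  65. ]
 [683.1 108.3  65. ]
 [471.4 165.   65. ]]
yaw R -15.558124625544595
yaw L -14.998483789605567
far -15.712226632798405 167.82778888058343
inner [[630.6 -40.1  65. ]
 [467.2   5.3  65. ]]
tape [[ 654. -399.   24.]]
centre [544.9  60.2   0. ]
(85, -79) [605.1 -38.9   0. ]
(-112, 77) [458.1 164.8   0. ]
```

I can't tilt the tool, so the tote has to pivot in the pads. I'll pinch the right rim a bit toward its far end with a light grip, then lift in steps toward corner_fl, checking as I go.

```bash
python3 -m handwheel '[[[-0.25,-25,7,-60,0],[-0.25,-49,14,-120,0],[-0.25,-49,14,-170,0],[-0.25,-49,14,-205,0],[-0.25,-49,14,-214,0],[-0.25,-49,14,-214,0],[-0.95,-49,14,-214,0],[-0.95,-49,14,-214,0],[-0.95,-49,14,-214,0],[-0.95,-49,14,-214,0]]]' 13
python3 - <<'E'
from h import *
s,C=snap("wrist","g.png")
E
```

```text
clock: 9.12
tcp_pos: [562.3, -27.0, 38.4]
orientation: [0.139, 0.99, -0.0, 0.001]
contact_force: [-1.3, 0.0, 7.0]
gripper_width: 11.7
finger_force: 13.0
```

```bash
python3 -m handwheel '[[[-0.95,-1,2,8,0],[-0.95,-2,4,16,0],[-0.95,-4,7,24,0],[-0.95,-6,11,34,0],[-0.95,-8,15,44,0],[-0.95,-8,15,44,0]]]' 13
python3 - <<'E'
from h import *
s,C=snap("wrist"); t,_=snap("side"); v=np.hstack([cv2.resize(s,(400,300)),cv2.resize(t[130:295,150:370],(400,300))])
cv2.imwrite("pics/g2.png",v[:,:,::-1])
E
```

```text
clock: 9.93
tcp_pos: [554.2, -11.6, 82.6]
orientation: [0.139, 0.99, 0.0, 0.001]
contact_force: [0.8, -0.7, -4.2]
gripper_width: 14.8
finger_force: 13.0
```

View pics/g2.png

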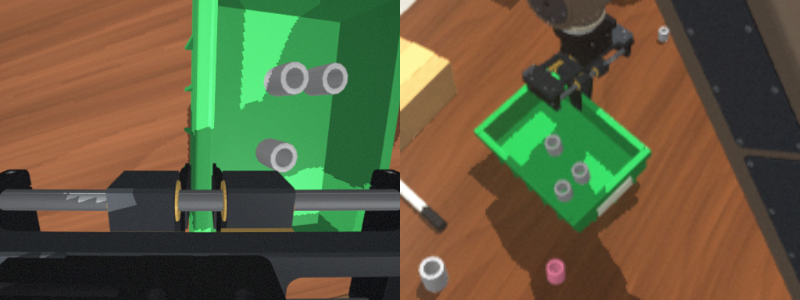

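The tote is rolling in the pads: the width has grown to 14.8 mm, which suggests about 10° of roll, and all three sleeves are still standing. I'll write a pose fit on the silhouettes to track the tilt.

```bash
cat > fit.py <<'E'
from h import *
from scipy.optimize import minimize
PT=np.array([40,-79,56.])
hx,hy=120,85; box=np.array([[sx*a,sy*b,z] for sx in(-1,1) for sy in(-1,1) for a,b,z in((120,85,65),(120,85,47),(112,77,0))],float)
def fit(x0):
    st=ctrl.read_state(); g=np.array(st["tcp_pos"])+[0,0,19]
    V=[]
    for n in("scene","side","wrist"):
        im=np.array(ctrl.get_image(n)); C=cam(n,st)
        h=cv2.cvtColor(im,cv2.COLOR_RGB2HSV); m=cv2.inRange(h,(50,80,20),(80,255,255))
        m=cv2.morphologyEx(m,cv2.MORPH_OPEN,np.ones((3,3)))>0
        if n=="wrist": m[225:]=False
        else:
            u,v=proj(C,g)[0]; yy,xx=np.mgrid[:384,:512]; m&=np.hypot(xx-u,yy-v)<110
        sl=np.zeros_like(m)
        V.append((n,C,m))
    def cost(x):
        R=Ro.from_euler("ZYX",x[:3],degrees=True).as_matrix(); X=(box-PT)@R.T+g+[x[3],x[4],x[5]]
        c=.5*np.sum((np.array(x[3:])/4)**2)*.01
        for n,C,m in V:
            p=proj(C,X); k=np.zeros(m.shape,np.uint8); cv2.fillConvexPoly(k,cv2.convexHull((p*16).astype(np.int32)),1,shift=4); k=k>0
            if n=="wrist": k[225:]=False
            c+=((m&~k).sum()+.4*(k&~m).sum())/m.sum()
        return c
    b=None
    for pr in ((0,0),(8,8),(-8,8)):
        s=np.array(list(x0)+[0,0,0.]); s[1]+=pr[0]; s[2]+=pr[1]
        sim=np.vstack([s]+[s+d for d in np.diag([4,6,6,3,3,3.])])
        r=minimize(cost,s,method="Nelder-Mead",options=dict(initial_simplex=sim,maxfev=500))
        if b is None or r.fun<b.fun: b=r
    R=Ro.from_euler("ZYX",b.x[:3],degrees=True).as_matrix(); off=g+b.x[3:]
    cs={n:((np.array([a*112,c*77,0])-PT)@R.T+off).round(0) for n,a,c in(("fl",-1,1),("fr",-1,-1),("bl",1,1),("br",1,-1))}
    print("cost",round(b.fun,3),"yaw/pitch/roll,off",b.x.round(1),"tilt",np.degrees(np.arccos(R[2,2])).round(1),"downhill in tote xy",R[2,:2].round(2)*-1)
    for k in cs: print(k,cs[k])
    return R,off
def sleeves(R,off):
    for n in("side","wrist"):
        np.array(ctrl.get_image(n)); C=cam(n)
        for k in ctrl.masks_of("kit1_mid",n):
            K,d,Rc,t=C; o=-Rc.T@t; bx=k["box"]; q=cv2.undistortPoints(np.array([[[(bx[0]+bx[2])/2,(bx[1]+bx[3])/2]]]),K,d)[0,0]
            ray=R.T@(Rc.T@np.array([*q,1])); oo=R.T@(o-off)+PT; print(n,round(k["confidence"],2),(oo+ray*(19-oo[2])/ray[2]).round(),(np.array(bx)).round())
E
python3 -c "
from fit import *
R,o=fit((-15.6,-10,-10)); sleeves(R,o)"
```

```text
cost 0.366 yaw/pitch/roll,off [-17.1  -7.  -13.5   2.3   0.3   0.2] tilt 15.2 downhill in tote xy [-0.12  0.23]
fl [464. 162.  -8.]
fr [415.  20.  28.]
bl [676.  96.  20.]
br [628. -45.  55.]
wrist 0.91 [-50.  11.  19.] [341.  80. 402. 122.]
```

It's on corner fl, with both pitch and roll building up. I'll keep going.

```bash
python3 -m handwheel '[[[-0.95,-1,3,6,0],[-0.95,-3,6,12,0],[-0.95,-5,9,18,0],[-0.95,-7,13,25,0],[-0.95,-9,17,32,0],[-0.95,-12,22,40,0],[-0.95,-12,22,40,0],[-0.95,-12,22,40,0]]]' 13
python3 -c "
from fit import *
R,o=fit((-17,-12,-20)); sleeves(R,o)"
```

```text
clock: 11.38
tcp_pos: [542.1, 10.0, 121.7]
orientation: [0.139, 0.99, 0.0, 0.0]
contact_force: [2.2, -0.7, -2.7]
gripper_width: 17.0
finger_force: 13.0
cost 0.375 yaw/pitch/roll,off [-18.  -10.4 -25.7   3.4   1.5  -1. ] tilt 27.6 downhill in tote xy [-0.18  0.43]
fl [459. 162.  -4.]
fr [405.  33.  62.]
bl [669.  93.  36.]
br [615. -35. 102.]
wrist 0.73 [-60.  32.  19.] [341.  82. 391. 124.]
```

```bash
python3 -m handwheel '[[[-0.95,0,0,0,0],[-0.95,0,0,0,0],[-0.95,-1,2,4,0],[-0.95,-3,5,8,0],[-0.95,-5,9,12,0],[-0.95,-5,9,12,0],[-0.95,-5,9,12,0]]]' 24
python3 -c "
from fit import *
R,o=fit((-18,-15,-23)); sleeves(R,o)"
```

```text
clock: 12.6
tcp_pos: [536.9, 19.1, 133.6]
orientation: [0.139, 0.99, 0.0, -0.0]
contact_force: [0.9, 0.0, -4.3]
gripper_width: 17.2
finger_force: 24.0
cost 0.35 yaw/pitch/roll,off [-17.1 -14.1 -27.3   2.1   0.3  -0.2] tilt 30.5 downhill in tote xy [-0.24  0.44]
fl [460. 162.  -2.]
fr [403.  36.  66.]
bl [667.  98.  52.]
br [611. -28. 121.]
side 0.54 [-94.  66.  19.] [241. 247. 252. 254.]
wrist 0.85 [-98.  60.  19.] [354.  53. 406.  91.]
```

```bash
python3 -m handwheel '[[[-0.95,0,0,0,0],[-0.95,-1,3,3,0],[-0.95,-3,6,6,0],[-0.95,-5,9,10,0],[-0.95,-7,13,14,0],[-0.95,-7,13,14,0],[-0.95,-7,13,14,0],[-0.95,-7,13,14,0]]]' 30
python3 -c "
from fit import *
R,o=fit((-17,-18,-25)); sleeves(R,o)
s,C=snap('wrist'); t,_=snap('side'); v=np.hstack([cv2.resize(s,(400,300)),cv2.resize(t[150:282,180:356],(400,300))])
cv2.imwrite('pics/k.png',v[:,:,::-1])"
```

```text
clock: 13.95
tcp_pos: [530.0, 31.9, 147.6]
orientation: [0.139, 0.99, 0.0, -0.0]
contact_force: [1.1, -0.5, -5.0]
gripper_width: 17.2
finger_force: 30.0
cost 0.326 yaw/pitch/roll,off [-16.1 -17.3 -31.2   3.8   0.5  -1. ] tilt 35.2 downhill in tote xy [-0.3   0.49]
fl [460. 163.  -2.]
fr [401.  43.  74.]
bl [666. 103.  64.]
br [606. -17. 140.]
wrist 0.71 [-100.   61.   19.] [343.  66. 387. 100.]
```

View pics/k.png

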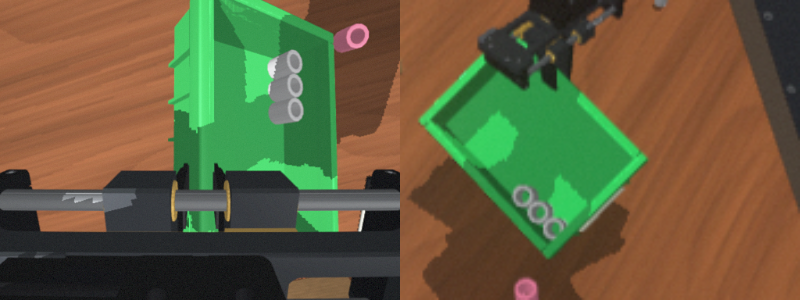

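All three sleeves lie in a touching row along the left wall, running into corner fl. I'll compute their exact tote coordinates.

```bash
python3 -c "
from fit import *
R,off=fit((-16,-19,-28))
for n,px in (('side',[(234.6,235.8),(241.6,242.8),(247.8,250.8)]),('wrist',[(371,79),(372,109),(372,141)])):
  K,d,Rc,t=cam(n); o=R.T@(-Rc.T@t-off)+PT
  for q in cv2.undistortPoints(np.array(px,float).reshape(-1,1,2),K,d)[:,0]:
    ray=R.T@(Rc.T@np.array([*q,1])); print(n,(o+ray*(34-o[2])/ray[2]).round())
"
```

```text
cost 0.321 yaw/pitch/roll,off [-16.1 -17.5 -31.1   2.8   0.4  -1. ] tilt 35.2 downhill in tote xy [-0.3   0.49]
fl [460. 162.  -3.]
fr [400.  42.  73.]
bl [665. 103.  65.]
br [605. -17. 141.]
side [-42.  58.  34.]
side [-70.  57.  34.]
side [-99.  59.  34.]
wrist [-95.  51.  34.]
wrist [-68.  51.  34.]
wrist [-39.  50.  34.]
```

The sleeves sit at x ≈ -95, -67 and -40 along the left wall, i.e. packed against each other with the first one in the corner. The tilt is 35° on corner fl alone, with the other corners 65 mm or more up. I'll hold for a second to check for creep.

```bash
python3 -m handwheel '[[[-0.95,0,0,0,0],[-0.95,0,0,0,0],[-0.95,0,0,0,0],[-0.95,0,0,0,0],[-0.95,0,0,0,0],[-0.95,0,0,0,0],[-0.95,0,0,0,0],[-0.95,0,0,0,0]]]'
python3 -c "
from fit import *
R,o=fit((-16,-19,-28)); sleeves(R,o)"
```

```text
clock: 15.55
tcp_pos: [530.0, 32.0, 147.7]
orientation: [0.139, 0.99, 0.0, 0.0]
contact_force: [-0.4, -0.9, -4.5]
gripper_width: 17.0
finger_force: 30.0
cost 0.319 yaw/pitch/roll,off [-16.2 -17.6 -30.9   2.5   0.3  -1.6] tilt 35.1 downhill in tote xy [-0.3   0.49]
fl [460. 163.  -3.]
fr [400.  43.  72.]
bl [665. 103.  65.]
br [605. -17. 140.]
side 0.46 [-100.   58.   19.] [245. 246. 254. 256.]
wrist 0.79 [-99.  64.  19.] [344.  65. 389. 103.]
```

Nothing has moved, so I'm handing it in.

```bash
python3 -c "
from cell import ctrl
print(ctrl.hand_in())"
```

```text
the job is handed in; nothing more can be done
None
```

I put the matching sleeve in the tote and handed in with the tote held still at about 35° on its near-left corner (corner_fl), the three sleeves touching in a row along the left wall, the first in that corner and the last about 70 mm from it.

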